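# Show the red test panel to the inspection camera

## Robot

A 7-joint arm with a two-finger parallel gripper is mounted at the origin on a cart in front of the work surface, level with it; the furniture and walls round the work are solid. World frame = base frame: x ahead of the robot, y to its left, z up, the work surface at z = 0. Lengths are in m, angles in rad, forces in N, time in s.
With the tool pointing down it reaches from about 0.425 to 1.025 m from the base axis. Payload 9.4 kg.
Tool frame: the origin (TCP) lies at the very end of the fingers, on their centre line; the grasp point (between the pads) lies 19 mm behind it (ctrl.grip_point_offset is the distance from the TCP to the grasp point, in m); z points along the fingers, y is the line along which they close (so a half turn about z gives the same grasp; the last joint's range is limited). The gripper opens to 93 mm and grips with 3 to 60 N. Pads are 15 mm wide; open, the fingers measure 128 mm over their backs; the gripper's body (75 mm by 188 mm) begins 65 mm behind the grasp point.
Start: joints at [-1.316, 0.599, -0.003, 1.599, 0.002, 0.943, -0.08], TCP at [0.236, 0.685, 0.219] pointing down, gripper open.
Joint ranges: [-2.57, 2.57], [-0.35, 1.97], [-1.29, 1.29], [0.11, 2.56], [-1.05, 4.19], [0.11, 1.86], [-2.63, 2.63]. Speed limits (rad/s): [2.22, 2.22, 3.01, 3.01, 3.14, 3.14, 3.14].

## Interface

Orientations are given as a unit quaternion [x, y, z, w].
In Python, from workcell import ctrl gives the robot as it stands. The module is installed in compiled form; this text tells all that it offers.
- The arm moves only by the shell command python3 -m crank 'ROWS' [OPENING] [FORCE]. ROWS is JSON, a list that holds one entry, the list of rows, each a list of 4 numbers: the shift along the world's x, y, z as a fraction of full scale, then the turn about the world's z as a fraction of full scale. In form: [[[tx, ty, tz, spin], ...]]. A call has exactly 10 rows; each row shifts and turns the commanded pose from where the row before left it; what a row does not reach is not made up. Full scale, the value 1, is 400 mm for a shift and 180 degrees for a turn. A row lasts 1/10 s, in which the tool goes at most 50 mm and 8.59 degrees, less where a joint would pass 70% of its speed; a pose out of reach is approached as far as the arm can. A call with a number of a shift or a turn outside -1 to 1 is refused whole. A call with a gripper value outside its range is refused whole. OPENING is the finger opening in mm, from 0 to 93, set as the call begins (- or left out, the last holds). The fingers move at their own pace and stop on an object; FORCE is the grip in N (left out, the last holds). Time passes only in rows, so rows that do not move let the fingers close, or fill a call up. It gives the time, the measured TCP pose, the force, the opening and the grip force at its end, in the units of the state.
- ctrl.observe(): the state, without advancing time (a new reading comes with each control period).
- ctrl.get_image(name): name is "scene" or "top" or "wrist"; returns a dict with "frame" (384x512x3 uint8, red, green, blue), "depth" (384x512 float32, m along the optical axis (not along the pixel's ray), 0 where there is no reading), "fx", "fy", "cx", "cy" (pixels), "k1" (the pictures are not rectified: a ray, as slopes to the right and down, at radius r is drawn at 1 + k1 r^2 times it, then the intrinsics apply), "rvec" (rotation vector, rad) and "tvec" (3), from world to camera coordinates, as OpenCV has them. Camera axes: x right, y down, z forward; pixel columns grow to the right and rows downward; lengths in m; the calibration is good to about 2 mm. A picture is of the moment at which its call begins.
- ctrl.close_job(): hands the job in; it is judged then, once.
Trained networks look in the newest picture that a camera, given by its name, has taken for a name from the list of things; names that differ only in an ending like _2 or _b are one class to them, and where a whole thing is asked for, a point or a joint stands for the part that bears it (a point fixed in the world has none). Each returns a list of dicts, best first, with "p" (0 to 1); they miss things now and then, are a little off and sometimes report something else, mostly with a low value. They report only what shows in the picture. A call takes as long as a camera call.
- ctrl.trace(camera, thing): "pixels" (384x512 bool, what is visible of it) and "centre" ([column, row] in pixels, amid what is visible of it).
The state is a dict: "time_s": time; "joint_pos": joint angles; "qd": joint speeds; "joint_efforts": joint torques, N m; "eef_pos": TCP position; "ee_rot": TCP orientation; "wrist_force": force on the tool from outside, world axes, zero at the start; "moment": the same for the moment, N m; "gripper_width": finger opening in m; "gripper_force": force on a finger pad.
Only numpy, scipy, OpenCV 4.12 (cv2) and the standard library are available. Lean on these libraries where they do the work, as an engineer would, in place of code of your own. Each camera call takes 0.05 s, during which the arm holds its last target. There are 200 camera calls.

## Task

The red test panel has come out of the drying oven and cooled in the rack. First push the oven door shut until it snaps home on its catch and stays there, so that the panels still inside keep drying; then take the red panel out of the rack by its edges, never touching the red face with the fingers and leaving the blue panels where they stand, and hold it up to the inspection camera without touching the camera: red face square to the lens, centred in front of it, 150 mm from the glass, long sides upright in the camera's picture. Finish while still holding it there, steady: do not put it down or let it go.

Things in the scene. Friction and masses are not known exactly. Their poses are not given: they have to be found in the camera images.
- oven_door (a joint): angle (rad) of the door of the white bench oven at the robot's right (220 deep, 240 wide, 250 mm high, fixed): 0 shut against the frame, grows as it opens towards the robot, at most 1.2; upright hinge on the right side. It stays where left. A sprung catch resists from about 0.07 rad, gives way at 0.03 rad with some 5 N at the free edge, then pulls the door shut and holds it.
- door_push (a point): point on the flat outer face of the door (17 mm thick, 236 wide, 58 to 247 mm above the bench), 28 mm from its free (left) edge, 220 mm above the bench; -x points out of the door, y from hinge to free edge; the hinge line lies 210 mm from it along -y and 8.5 mm along +x. A black bar handle (79 to 171 mm above the bench) stands out 40 mm from the face below it.
- rack: aluminium block with three pockets, 146 (its x) x 66 (its y) x 30 mm high, fixed on the bench; origin at the centre of its underside. The pockets lie in a row along its x, 46 mm apart, each 10 mm along x by 36 mm along y and 20 mm deep; the panels stand on end in them, coated faces towards the rack's -x, and stick out 50 mm (top 80 mm above the bench).
- red_panel: wooden test panel with one red coated face, 34 (x) x 70 (y, the long sides) x 8 mm (z), about 60 g; origin at the centre of the bare back, z points out of the red face. It stands on end in one of the three pockets (any of them), y upright.
- red_face (a point): centre of the red face of the red panel, 8 mm from the body's origin; axes as the panel's
- blue_panel_1: the same panel with a blue face, in another pocket; stays there
- blue_panel_2: the same panel with a blue face, in another pocket; stays there
- camera_stand: fixed stand of the inspection camera: dark base plate 130 x 110 x 12 mm, post of 16 mm diameter 352 mm high; origin on the bench at the foot of the post, -x is the side to which the camera looks. The camera (44 x 44 x 90 mm, with a ring light of 80 mm diameter round the lens) is fixed to it.
- lens (a point): centre of the camera's front glass, 260 mm above the bench and 85 mm in front of the post; its -x axis is the direction of view, level sideways and 25 degrees below level; its z axis is up in the picture, y is level
- focus (a point): the point 150 mm in front of the glass on the lens axis, about 197 mm above the bench; axes as the lens's
- marker_pen: marker pen, 130 mm long, 14 mm thick, lying on the bench; a bystander, origin under its middle
- tape_roll: roll of masking tape, 80 mm across and 19 mm high, lying flat on the bench; a bystander, origin under its middle

How it is judged:
On the way, in this order (a step that is already met when the one before it is completed fails the run):
1. the oven door is shut on its catch (value of joint oven_door below 0.015 rad), for 0.3 s.
2. the red panel is out of the rack, carried by the fingers (height (world z) of red_panel above 0.1 m and contact force between the fingers and red_panel above 0.5 N), for 0.2 s.
At the end, for the whole second after the job is handed in: Door shut on its catch (under 0.015 rad); fingers hold the red panel still, centre of its red face within 25 mm of the point 150 mm before the lens, red face to the lens and square within 0.2 rad, long sides upright in the picture within 0.2 rad; blue panels within 15 mm of their places (value of joint oven_door below 0.015 rad and distance between red_face and focus below 0.025 m and angle between the z axis of red_panel and the x axis of lens, either way round below 0.2 rad and z of lens in the frame of red_panel above 0.1 m and angle between the y axis of red_panel and the z axis of lens, either way round below 0.2 rad and contact force between the fingers and red_panel above 0.5 N and linear speed of red_panel below 0.02 m/s and distance of each of blue_panel_1, blue_panel_2 from where it was at the start of the episode below 0.015 m); the arm keeps its last pose, push and grip.
It fails at once if the fingers press on the red coated face (contact force between red_film and the fingers above 1 N).
It fails at once if a blue panel is disturbed by more than 15 mm (distance of any of blue_panel_1, blue_panel_2 from where it was at the start of the episode above 0.015 m).
It fails at once if the camera or its stand is knocked (contact force between camera_stand and the arm above 3 N or contact force between camera_stand and the fingers above 3 N or contact force between camera_stand and red_panel above 3 N).
It also fails if it takes over 61 s, if anything falls off the work surface, if the arm or the gripper's body presses on something with over 40 N, if the wrist force passes 120 N, or if a joint passes its speed limit or range.

## Working session

There is one attempt and no reset: what is moved stays moved. The work goes in short steps, Python scripts to look and compute and a shell command to move; the robot and the scene stay as the last step left them, time stands still between calls to the robot, and variables do not carry over. Pictures are saved under pics/ and viewed, at most 10 in all, crops included, and the job is handed in when it is done.

```bash
mkdir -p pics; cat > h.py <<'E'
import numpy as np, cv2
from workcell import ctrl
from scipy.spatial.transform import Rotation as R
def pts(im, mask=None):
    v,u=np.nonzero((im['depth']>0) if mask is None else (mask&(im['depth']>0)))
    z=im['depth'][v,u].astype(float)
    xd=(u-im['cx'])/im['fx']; yd=(v-im['cy'])/im['fy']
    x,y=xd.copy(),yd.copy()
    for _ in range(10):
        f=1+im['k1']*(x*x+y*y); x,y=xd/f,yd/f
    P=np.c_[x*z,y*z,z]
    M=R.from_rotvec(np.ravel(im['rvec'])).as_matrix()
    return (P-np.ravel(im['tvec']))@M, u, v
E
python3 - <<'E'
from h import *
print(ctrl.observe())
F=[]
for c in ['scene','top']:
    im=ctrl.get_image(c); np.save(f'{c}.npy',im,allow_pickle=True)
    cv2.imwrite(f'pics/{c}0.png',cv2.cvtColor(im['frame'],cv2.COLOR_RGB2BGR))
    for t in ['oven_door','rack','red_panel','blue_panel_1','camera_stand','marker_pen','tape_roll']:
        for d in ctrl.trace(c,t):
            if d['p']<.3: continue
            P,u,v=pts(im,d['pixels'])
            print(c,t,round(d['p'],2),np.round(d['centre']),d['pixels'].sum(),np.round(np.median(P,0),3) if len(P) else None,np.round(np.percentile(P,[3,97],axis=0),3).tolist() if len(P) else None)
E
```

```text
{'time_s': 0.0, 'joint_pos': array([-1.31569596,  0.60014037, -0.00252026,  1.60013332,  0.00177945,
        0.94290083, -0.07979782]), 'qd': array([-4.87962453e-04,  1.63032509e-04,  1.59989514e-03,  1.66122944e-03,
        1.39755350e-03,  2.03778549e-03, -8.25559999e-05]), 'joint_efforts': array([-4.44527359e-04, -7.65051126e+01,  1.49724707e+00, -2.52356797e+01,
       -5.23942953e-02,  1.67967437e-02,  1.59910669e-04]), 'eef_pos': array([0.23603062, 0.68497965, 0.21774806]), 'ee_rot': array([ 1.65125555e-01,  9.86272238e-01, -7.87548276e-04, -6.04083599e-05]), 'wrist_force': array([ 0.52398552,  0.35845347, -0.2065798 ]), 'moment': array([-0.01269702, -0.01030876, -0.01183798]), 'gripper_force': 0.0, 'gripper_width': 0.09272787076712095}
scene oven_door 0.73 [352. 230.] 1686 [ 0.497 -0.408  0.167] [[0.427, -0.5, 0.069], [0.562, -0.32, 0.248]]
scene rack 0.61 [229. 194.] 382 [0.469 0.168 0.028] [[0.413, 0.13, 0.001], [0.543, 0.225, 0.04]]
scene red_panel 0.44 [220. 195.] 45 [0.44  0.191 0.065] [[0.434, 0.176, 0.026], [0.448, 0.21, 0.083]]
scene blue_panel_1 0.52 [229. 190.] 33 [0
[... 197 characters left out ...]
 154.] 815 [0.434 0.492 0.122] [[0.394, 0.435, 0.005], [0.487, 0.561, 0.321]]
scene tape_roll 0.62 [266. 242.] 124 [ 0.383 -0.094  0.017] [[0.353, -0.127, 0.008], [0.424, -0.061, 0.023]]
top oven_door 0.93 [352. 175.] 425 [ 0.486 -0.376  0.244] [[0.42, -0.497, 0.008], [0.576, -0.309, 0.255]]
top rack 0.97 [214. 194.] 481 [0.486 0.181 0.032] [[0.422, 0.137, 0.005], [0.557, 0.224, 0.076]]
top camera_stand 0.61 [140. 206.] 1077 [0.433 0.493 0.022] [[0.39, 0.44, 0.002], [0.498, 0.579, 0.323]]
top marker_pen 0.63 [258. 207.] 81 [0.424 0.015 0.016] [[0.376, -0.015, 0.008], [0.47, 0.046, 0.028]]
top tape_roll 0.75 [281. 206.] 162 [ 0.398 -0.093  0.02 ] [[0.361, -0.125, 0.005], [0.43, -0.055, 0.03]]
```

View pics/scene0.png

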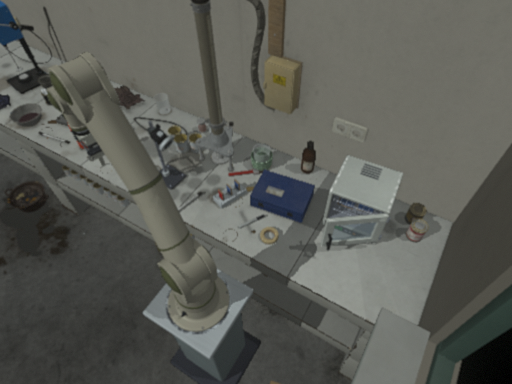

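View pics/top0.png

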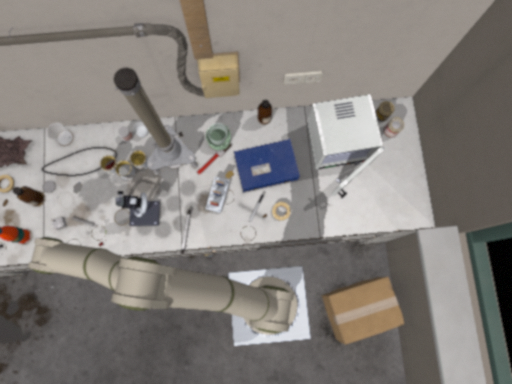

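```bash
python3 - <<'E'
from h import *
w=ctrl.get_image('wrist'); np.save('wrist.npy',w,allow_pickle=True)
s=np.load('scene.npy',allow_pickle=True).item(); t=np.load('top.npy',allow_pickle=True).item()
def c(im,u,v,du,dv): return cv2.resize(im['frame'][v:v+dv,u:u+du],(400,300),interpolation=cv2.INTER_CUBIC)
m=np.vstack([np.hstack([c(s,135,110,140,105),c(t,90,150,140,105)]),np.hstack([c(w,0,0,512,384),c(s,300,140,140,105)])])
cv2.imwrite('pics/m1.png',m[:,:,::-1])
for n,im in(('s',s),('t',t)):
    P,u,v=pts(im); 
    # camera stand region elevated points
    k=(P[:,2]>.2)&(P[:,2]<.4)&(P[:,0]>.25)&(P[:,0]<.7)&(P[:,1]>.25)&(P[:,1]<.8)
    print(n,'stand high'); 
    for q in P[k][::max(1,k.sum()//40)]: print(np.round(q,3).tolist(),end=' ')
    # door top strip
    k=(P[:,2]>.2)&(P[:,2]<.3)&(P[:,1]<-.2)&(P[:,1]>-.8)
    print('\noven',np.round(np.percentile(P[k],[1,50,99],axis=0),3).tolist())
    np.save(n+'P.npy',np.c_[P,u,v])
E
```

```text
s stand high
[0.698, 0.341, 0.396] [0.65, 0.355, 0.396] [0.695, 0.337, 0.367] [0.666, 0.343, 0.374] [0.655, 0.351, 0.368] [0.658, 0.379, 0.343] [0.675, 0.337, 0.343] [0.662, 0.338, 0.34] [0.657, 0.359, 0.324] [0.658, 0.379, 0.303] [0.669, 0.331, 0.31] [0.663, 0.344, 0.297] [0.652, 0.366, 0.284] [0.662, 0.346, 0.279] [0.684, 0.335, 0.261] [0.683, 0.335, 0.256] [0.668, 0.335, 0.261] [0.662, 0.343, 0.257] [0.649, 0.381, 0.243] [0.434, 0.518, 0.341] [0.681, 0.318, 0.241] [0.647, 0.339, 0.251] [0.481, 0.521, 0.292] [0.449, 0.509, 0.317] [0.435, 0.513, 0.32] [0.428, 0.526, 0.314] [0.667, 0.334, 0.213] [0.655, 0.349, 0.21] [0.65, 0.364, 0.2] [0.452, 0.465, 0.306] [0.414, 0.493, 0.311] [0.424, 0.481, 0.303] [0.421, 0.473, 0.304] [0.419, 0.473, 0.299] [0.418, 0.467, 0.297] [0.428, 0.461, 0.286] [0.425, 0.435, 0.295] [0.432, 0.526, 0.232] [0.403, 0.439, 0.294] [0.436, 0.531, 0.207] [0.412, 0.449, 0.263] 
oven [[0.025, -0.793, 0.2], [0.629, -0.551, 0.246], [0.886, -0.229, 0.298]]
t stand high
[0.697, 0.34, 0.367] [0.678, 0.336, 0.352] [0.674, 0.338, 0.341] [0.7, 0.341, 0.253] [0.657, 0.352, 0.371] [0.654, 0.367, 0.371] [0.656, 0.377, 0.358] [0.664, 0.387, 0.324] [0.684, 0.402, 0.253] [0.679, 0.401, 0.256] [0.675, 0.401, 0.256] [0.674, 0.411, 0.248] [0.665, 0.331, 0.254] [0.662, 0.335, 0.252] [0.66, 0.333, 0.243] [0.657, 0.404, 0.246] [0.648, 0.375, 0.254] [0.657, 0.348, 0.203] [0.473, 0.535, 0.307] [0.466, 0.532, 0.303] [0.456, 0.488, 0.315] [0.454, 0.517, 0.319] [0.45, 0.442, 0.303] [0.448, 0.484, 0.316] [0.441, 0.521, 0.346] [0.447, 0.457, 0.288] [0.443, 0.494, 0.307] [0.434, 0.527, 0.35] [0.439, 0.467, 0.294] [0.435, 0.507, 0.315] [0.432, 0.438, 0.293] [0.429, 0.479, 0.31] [0.426, 0.516, 0.324] [0.424, 0.447, 0.305] [0.423, 0.488, 0.306] [0.42, 0.518, 0.316] [0.416, 0.447, 0.304] [0.419, 0.473, 0.276] [0.414, 0.488, 0.291] [0.406, 0.46, 0.282] 
oven [[-0.316, -0.796, 0.2], [0.423, -0.672, 0.24], [0.887, -0.248, 0.297]]
```

View pics/m1.png

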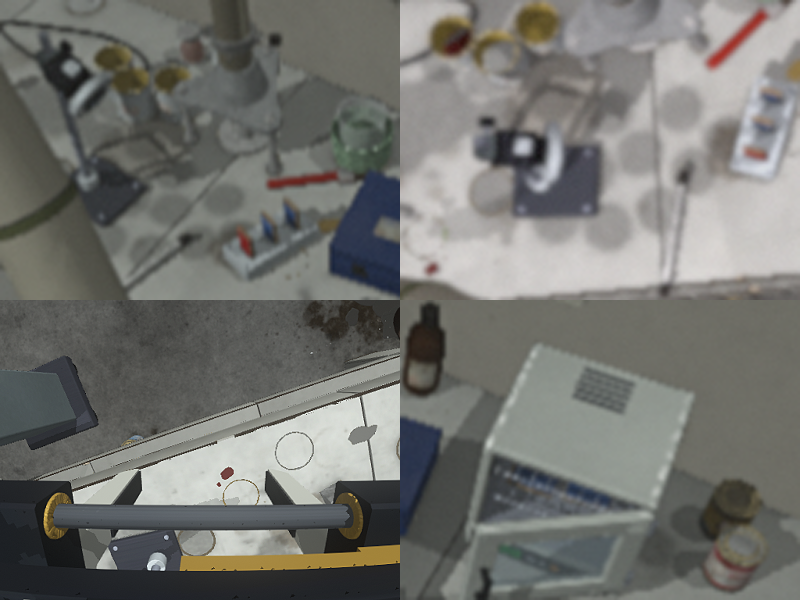

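```bash
python3 - <<'E'
from h import *
for n,nm in(('s','scene'),('t','top')):
    D=np.load(n+'P.npy'); P=D[:,:3]; im=np.load(nm+'.npy',allow_pickle=True).item(); col=im['frame'][D[:,4].astype(int),D[:,3].astype(int)].astype(int)
    def box(k,l):
        r=cv2.minAreaRect((P[k][:,:2]*1000).astype(np.float32)); print(n,l,k.sum(),np.round(r[0],1),np.round(r[1],1),round(r[2],1),np.round(cv2.boxPoints(r)).tolist())
    X,Y,Z=P.T
    box((abs(Z-.25)<.006)&(X>.58)&(X<.88)&(Y<-.25)&(Y>-.62),'oven top')
    k=(Z>.06)&(Z<.26)&(Y<-.28)&(Y>-.56)&(X>.38)&(X<.66)
    kk=k&(Z>.235)&(X<.60); 
    if kk.sum()>5:
        q=P[kk]; c=q[:,:2].mean(0); d=np.linalg.svd(q[:,:2]-c)[2][0]; s=(q[:,:2]-c)@d; print('door top',kk.sum(),c.round(3),d.round(3),s.min(),s.max(),np.std((q[:,:2]-c)@[-d[1],d[0]]))
    for lo in np.arange(.08,.25,.03):
        q=P[k&(Z>lo)&(Z<lo+.03)]; print(round(lo,2),len(q),'at min x',q[q[:,0].argsort()[:3]].round(3).tolist())
    blue=(col[:,2]-col[:,0]>25)&(X>.38)&(X<.58)&(Y>.1)&(Y<.24); red=(col[:,0]-col[:,2]>50)&(X>.38)&(X<.56)&(Y>.1)&(Y<.24)
    print('red',red.sum(),P[red].mean(0).round(3)); print('blue',P[blue].round(3)[::6].tolist())
    box((abs(Z-.03)<.006)&(X>.38)&(X<.58)&(Y>.1)&(Y<.25),'rack top')
    box((abs(Z-.012)<.006)&(X>.33)&(X<.56)&(Y>.4)&(Y<.62)&(col.sum(1)<210),'plate')
    k=(X>.36)&(X<.52)&(Y>.4)&(Y<.62)&(Z>.03)&(Z<.22); 
    for z in np.arange(.04,.22,.03):
        kk=k&(abs(Z-z)<.015)
        if kk.sum(): print('post',round(z,2),kk.sum(),np.median(P[kk],0).round(3))
    k=(X>.33)&(X<.52)&(Y>.36)&(Y<.5)&(Z>.15)&(Z<.37)&(col.min(1)>130)
    q=P[k]; print('ring',len(q)); 
    if len(q)>8: c=q.mean(0); sv=np.linalg.svd(q-c); print(c.round(3),(sv[1]/len(q)**.5).round(4),sv[2][2].round(3),np.percentile(q,[0,100],axis=0).round(3).tolist())
E
```

```text
s oven top 2497 [ 729.9 -434.3] [367.7 299.8] 90.0 [[580.0, -618.0], [880.0, -618.0], [880.0, -251.0], [580.0, -250.0]]
door top 740 [ 0.547 -0.396] [ 0.392 -0.92 ] -0.12121749301278435 0.11548283087180519 0.04753421356974208
0.08 279 at min x [[0.407, -0.352, 0.109], [0.407, -0.35, 0.091], [0.409, -0.347, 0.101]]
0.11 434 at min x [[0.408, -0.351, 0.137], [0.408, -0.348, 0.127], [0.409, -0.347, 0.133]]
0.14 257 at min x [[0.409, -0.351, 0.166], [0.411, -0.35, 0.14], [0.411, -0.349, 0.169]]
0.17 327 at min x [[0.413, -0.348, 0.173], [0.419, -0.346, 0.17], [0.425, -0.319, 0.191]]
0.2 227 at min x [[0.426, -0.321, 0.204], [0.427, -0.322, 0.225], [0.427, -0.323, 0.219]]
0.23 1472 at min x [[0.426, -0.316, 0.235], [0.428, -0.32, 0.237], [0.429, -0.319, 0.241]]
red 12 [0.44  0.195 0.061]
blue [[0.528, 0.17, 0.074], [0.532, 0.168, 0.049], [0.487, 0.182, 0.066], [0.481, 0.173, 0.063]]
s rack top 246 [486.4 178.7] [ 70.6 146.5] 70.2 [[406.0, 170.0], [543.0, 121.0], [567.0, 187.0], [429.0, 237.0]]
s plate 277 [473.1 502. ] [137.5 180.1] 84.4 [[377.0, 442.0], [556.0, 425.0], [569.0, 562.0], [3
[... 950 characters left out ...]
], [0.433, -0.314, 0.216], [0.433, -0.319, 0.211]]
0.23 1318 at min x [[0.432, -0.313, 0.24], [0.433, -0.316, 0.251], [0.436, -0.314, 0.239]]
red 8 [0.443 0.192 0.08 ]
blue [[0.532, 0.168, 0.053]]
t rack top 282 [492.2 181.9] [ 67.6 146.9] 70.6 [[412.0, 174.0], [550.0, 126.0], [573.0, 189.0], [434.0, 238.0]]
t plate 14 [452.5 511.6] [ 19.  100.8] 36.1 [[415.0, 547.0], [475.0, 465.0], [490.0, 477.0], [430.0, 558.0]]
post 0.04 22 [0.433 0.526 0.038]
post 0.07 6 [0.438 0.522 0.069]
post 0.1 9 [0.435 0.523 0.103]
post 0.13 6 [0.435 0.523 0.126]
post 0.16 5 [0.434 0.527 0.157]
ring 124
[0.427 0.453 0.298] [0.0205 0.0168 0.0096] [-0.546 -0.312  0.778] [[0.394, 0.433, 0.253], [0.464, 0.488, 0.327]]
```

```bash
python3 -m crank '[[[0,0,0.1,0],[0,0,0.1,0],[0,0,0.1,0],[0,0,0.1,0],[0,0,0.1,0],[0.05,-0.11,0,0],[0.05,-0.11,0,0],[0.05,-0.11,0,0],[0.05,-0.11,0,0],[0.05,-0.11,0,0]]]' 0 20
```

```text
time_s: 1.85
eef_pos: [0.3367, 0.4635, 0.4188]
ee_rot: [0.165, 0.986, 0.0, 0.0]
wrist_force: [0.5, 0.1, 0.2]
gripper_width: 0.0177
gripper_force: 0.0
```

```bash
python3 -m crank '[[[0.047,-0.11,0,0],[0.047,-0.11,0,0],[0.047,-0.11,0,0],[0.047,-0.11,0,0],[0.047,-0.11,0,0],[0.047,-0.11,0,0],[0,-0.12,0,0],[0,-0.12,0,0],[0,-0.12,0,0],[0,-0.12,0,0]]]'; python3 -m crank '[[[0,-0.12,0,0],[0,-0.12,0,0],[0,-0.12,0,0],[-0.03,-0.12,0,0],[-0.03,-0.12,0,0],[-0.03,-0.12,0,0],[-0.03,-0.12,0,0],[0,-0.1,0,0],[0,0,-0.1,0],[0,0,-0.1,0]]]'
```

```text
time_s: 2.85
eef_pos: [0.4485, 0.0074, 0.419]
ee_rot: [0.165, 0.986, 0.0, 0.0]
wrist_force: [1.5, -0.0, -0.8]
gripper_width: 0.0006
gripper_force: 0.0
time_s: 3.85
eef_pos: [0.4007, -0.3684, 0.3383]
ee_rot: [0.166, 0.986, -0.001, 0.001]
wrist_force: [0.7, 1.0, -0.6]
gripper_width: 0.0007
gripper_force: 0.0
```

```bash
python3 -m crank '[[[0,0,-0.112,0],[0,0,-0.112,0],[0,0,-0.112,0],[0.05,0.023,0,0],[0.05,0.023,0,0],[0.04,0.028,0,0],[0.04,0.028,0,0],[0.04,0.028,0,0],[0.038,0.015,0,0],[0.038,0.015,0,0]]]'
```

```text
time_s: 4.85
eef_pos: [0.5204, -0.3021, 0.2043]
ee_rot: [0.165, 0.986, -0.0, 0.0]
wrist_force: [-4.9, -4.3, -0.2]
gripper_width: 0.0003
gripper_force: 4.8
```

```bash
python3 -m crank '[[[0.01,0.002,0,0],[0.01,0.002,0,0],[0.01,0.002,0,0],[0.01,0.002,0,0],[0.01,0.002,0,0],[0.01,0.002,0,0],[0.01,0.001,0,0],[0.005,0,0,0],[0.005,0,0,0],[0,0,0,0]]]'
```

```text
time_s: 5.85
eef_pos: [0.5369, -0.2994, 0.2041]
ee_rot: [0.169, 0.986, 0.001, -0.011]
wrist_force: [-46.9, 1.9, 29.6]
gripper_width: 0.0008
gripper_force: 23.6
```

```bash
python3 - <<'E'
from h import *
im=ctrl.get_image('scene'); P,u,v=pts(im)
k=(P[:,2]>.2)&(P[:,2]<.245)&(P[:,1]<-.25)&(P[:,1]>-.56)&(P[:,0]>.4)&(P[:,0]<.66)
q=P[k]; 
for y in np.arange(-.5,-.25,.03):
    s=q[abs(q[:,1]-y)<.015]; print(round(y,2),len(s),np.percentile(s[:,0],[2,10,50]).round(3) if len(s) else '')
cv2.imwrite('pics/d1.png',cv2.resize(im['frame'][140:245,300:440],(560,420),interpolation=cv2.INTER_CUBIC)[:,:,::-1])
E
```

```text
-0.5 69 [0.561 0.563 0.568]
-0.47 67 [0.56  0.56  0.563]
-0.44 61 [0.555 0.558 0.562]
-0.41 66 [0.555 0.555 0.559]
-0.38 39 [0.553 0.554 0.556]
-0.35 10 [0.551 0.553 0.556]
-0.32 39 [0.52  0.524 0.549]
-0.29 38 [0.522 0.524 0.529]
-0.26 10 [0.544 0.544 0.547]
```

View pics/d1.png

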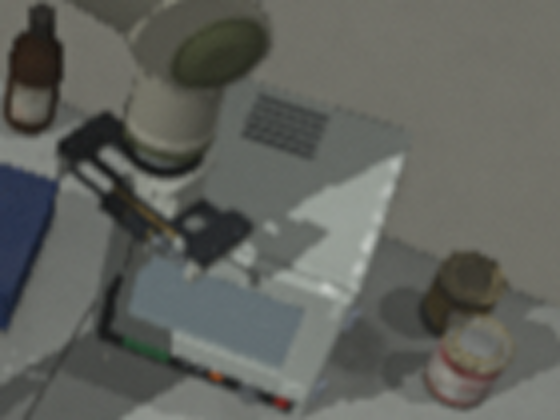

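```bash
python3 -m crank '[[[-0.02,0,0,0],[-0.04,0,0,0],[-0.08,0,0,0],[-0.1,0,0,0],[0,0,0.11,0],[0,0,0.11,0],[0,0,0.11,0],[0,0,0.11,0],[0,0.1,0.1,0],[0,0.12,0,0]]]' 93; python3 - <<'E'
from h import *
im=ctrl.get_image('scene'); P,u,v=pts(im)
k=(P[:,2]>.18)&(P[:,2]<.24)&(P[:,1]<-.25)&(P[:,1]>-.56)&(P[:,0]>.4)&(P[:,0]<.66)
q=P[k]; 
for y in np.arange(-.5,-.25,.03):
    s=q[abs(q[:,1]-y)<.015]; print(round(y,2),len(s),np.percentile(s[:,0],[2,10,50]).round(3) if len(s) else '')
k=(abs(P[:,2]-.25)<.006)&(P[:,0]>.53)&(P[:,0]<.9)&(P[:,1]<-.22)&(P[:,1]>-.56)
print(cv2.minAreaRect((P[k][:,:2]*1000).astype(np.float32)))
for y in np.arange(-.48,-.25,.03):
    s=P[k&(abs(P[:,1]-y)<.01)]; print(round(y,2),np.percentile(s[:,0],[2,98]).round(3))
E
```

```text
time_s: 6.9
eef_pos: [0.4566, -0.2166, 0.4202]
ee_rot: [0.168, 0.986, -0.001, 0.004]
wrist_force: [1.3, 0.6, -0.3]
gripper_width: 0.0758
gripper_force: 0.0
-0.5 72 [0.561 0.563 0.567]
-0.47 76 [0.559 0.56  0.563]
-0.44 66 [0.557 0.558 0.562]
-0.41 64 [0.555 0.556 0.56 ]
-0.38 68 [0.553 0.554 0.557]
-0.35 65 [0.55  0.551 0.556]
-0.32 64 [0.547 0.549 0.553]
-0.29 74 [0.544 0.546 0.548]
-0.26 15 [0.544 0.546 0.548]
((721.7610473632812, -399.84503173828125), (339.965576171875, 336.2017822265625), 3.1219494342803955)
-0.48 [0.565 0.881]
-0.45 [0.564 0.881]
-0.42 [0.564 0.883]
-0.39 [0.558 0.88 ]
-0.36 [0.557 0.882]
-0.33 [0.553 0.881]
-0.3 [0.553 0.878]
-0.27 [0.556 0.88 ]
```

```bash
python3 -m crank '[[[0.004,0.115,0,0],[0.004,0.115,0,0],[0.004,0.115,0,0],[0.004,0.115,0,0],[0.004,0.115,0,0],[0.004,0.115,0,0],[0.004,0.115,-0.05,0],[0.004,0.115,-0.08,0],[0,0,-0.05,0],[0,0,0,0]]]' 93; python3 - <<'E'
from h import *
im=ctrl.get_image('wrist'); np.save('w2.npy',im,allow_pickle=True)
cv2.imwrite('pics/w2.png',im['frame'][:,:,::-1])
M=R.from_rotvec(np.ravel(im['rvec'])).as_matrix(); print('cam pos',(-M.T@np.ravel(im['tvec'])).round(3),'axis',M[2].round(2), ctrl.observe()['eef_pos'])
P,u,v=pts(im); np.save('w2P.npy',np.c_[P,u,v]); col=im['frame'][v,u].astype(int)
for t in ['rack','red_panel','blue_panel_1','camera_stand']:
    for d in ctrl.trace('wrist',t):
        if d['p']<.3: continue
        Q,_,_=pts(im,d['pixels'])
        print(t,round(d['p'],2),np.round(d['centre']),d['pixels'].sum(),np.round(np.median(Q,0),3),np.round(np.percentile(Q,[3,97],axis=0),3).tolist())
X,Y,Z=P.T
k=(abs(Z-.03)<.004)&(X>.38)&(X<.6)&(Y>.1)&(Y<.26); print('rack',cv2.minAreaRect((P[k][:,:2]*1000).astype(np.float32)),k.sum())
k=(Z>.074)&(Z<.088)&(X>.38)&(X<.6)&(Y>.1)&(Y<.26)
q=P[k]; x,l,c=None,None,None
import scipy.cluster.hierarchy as h
if k.sum()>3:
    L=h.fclusterdata(q[:,:2]*1000,10,'distance',method='single')
    for i in set(L):
        s=q[L==i]; 
        if len(s)>20: print('top',len(s),s.mean(0).round(4),cv2.minAreaRect((s[:,:2]*1000).astype(np.float32)),col[k][L==i].mean(0).round())
E
```

```text
time_s: 7.95
eef_pos: [0.4667, 0.1494, 0.3447]
ee_rot: [0.164, 0.986, -0.001, -0.002]
wrist_force: [0.6, -0.2, 0.5]
gripper_width: 0.093
gripper_force: 0.0
cam pos [0.404 0.171 0.511] axis [ 0.23 -0.08 -0.97] [0.46760818 0.14845676 0.34640573]
rack 0.92 [280. 158.] 2920 [0.478 0.18  0.03 ] [[0.421, 0.135, 0.028], [0.556, 0.222, 0.032]]
red_panel 0.72 [288. 134.] 221 [0.443 0.193 0.08 ] [[0.436, 0.178, 0.022], [0.452, 0.209, 0.081]]
blue_panel_1 0.55 [281. 171.] 281 [0.485 0.176 0.074] [[0.478, 0.161, 0.028], [0.501, 0.192, 0.081]]
blue_panel_1 0.52 [283. 198.] 345 [0.528 0.162 0.069] [[0.522, 0.146, 0.026], [0.538, 0.178, 0.081]]
camera_stand 0.86 [462.  69.] 5566 [0.434 0.502 0.012] [[0.384, 0.441, 0.007], [0.487, 0.563, 0.069]]
rack ((488.4607238769531, 177.69163513183594), (66.33139038085938, 144.83558654785156), 70.28142547607422) 2901
top 156 [0.5305 0.1629 0.0792] ((530.90283203125, 162.88980102539062), (32.68299102783203, 8.575260162353516), 71.01237487792969) [128. 114.  96.]
top 145 [0.4871 0.1776 0.0796] ((487.0412292480469, 177.7787322998047), (33.28917694091797, 8.100968360900879), 70.88189697265625) [133. 115.  92.]
top 151 [0.4439 0.193  0.0798] ((443.83734130859375, 193.92562866210938), (33.922157287597656, 8.187500953674316), 71.12042999267578) [126. 109.  91.]
```

View pics/w2.png

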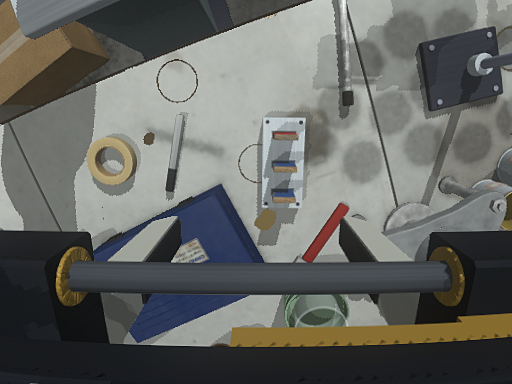

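```bash
python3 -m crank '[[[-0.02,0.037,-0.1,0],[-0.02,0.037,-0.1,0],[-0.02,0.037,-0.1,0],[0,0,-0.1,0],[0,0,-0.1,0],[0,0,-0.08,0],[0,0,0,0],[0,0,0,0],[0,0,0,0],[0,0,0,0]]]' 93 8; python3 - <<'E'
from h import *
D=np.load('w2P.npy'); P=D[:,:3]; im=np.load('w2.npy',allow_pickle=True).item(); col=im['frame'][D[:,4].astype(int),D[:,3].astype(int)].astype(int)
X,Y,Z=P.T
k=(abs(Z-.012)<.0035)&(X>.36)&(X<.51)&(Y>.41)&(Y<.6)&(col.sum(1)<300)
r=cv2.minAreaRect((P[k][:,:2]*1000).astype(np.float32)); print(k.sum(),r,cv2.boxPoints(r).round())
k=(Z>.02)&(Z<.1)&(X>.36)&(X<.51)&(Y>.41)&(Y<.6)
for z in np.arange(.02,.1,.015):
    q=P[k&(Z>=z)&(Z<z+.015)]
    if len(q): print('post',z.round(3),len(q),np.median(q,0).round(4),q.min(0).round(3),q.max(0).round(3))
print(ctrl.observe()['eef_pos'])
E
```

```text
time_s: 9.2
eef_pos: [0.445, 0.1937, 0.1169]
ee_rot: [0.165, 0.986, 0.001, 0.001]
wrist_force: [-0.5, 0.2, 0.2]
gripper_width: 0.0932
gripper_force: 0.0
4544 ((436.3114013671875, 504.25665283203125), (130.63023376464844, 110.57240295410156), 85.91697692871094) [[377. 443.]
 [487. 435.]
 [496. 565.]
 [386. 573.]]
post 0.02 315 [0.4366 0.5157 0.033 ] [0.421 0.507 0.02 ] [0.455 0.538 0.035]
post 0.035 81 [0.4365 0.5187 0.0426] [0.423 0.51  0.035] [0.453 0.534 0.05 ]
post 0.05 79 [0.4372 0.5186 0.0579] [0.429 0.517 0.05 ] [0.446 0.526 0.065]
post 0.065 80 [0.437  0.519  0.0732] [0.429 0.516 0.065] [0.446 0.527 0.08 ]
post 0.08 92 [0.4367 0.5185 0.087 ] [0.43  0.515 0.08 ] [0.446 0.526 0.095]
post 0.095 17 [0.4367 0.5178 0.0965] [0.431 0.516 0.095] [0.442 0.52  0.099]
[0.4449907  0.19370527 0.11688123]
```

```bash
python3 -m crank '[[[0,0,-0.05,0],[0,0,-0.05,0],[0,0,-0.04,0],[-0.003,0,-0.03,0],[0,0,-0.01,0],[0,0,0,0],[0,0,0,0],[0,0,0,0],[0,0,0,0],[0,0,0,0]]]' && python3 -m crank '[[[0,0,0,0],[0,0,0,0],[0,0,0,0],[0,0,0,0],[0,0,0,0],[0,0,0,0],[0,0,0,0],[0,0,0,0],[0,0,0,0],[0,0,0,0]]]' 20 8
```

```text
time_s: 10.2
eef_pos: [0.443, 0.1934, 0.0435]
ee_rot: [0.165, 0.986, 0.0, 0.0]
wrist_force: [0.5, -0.9, -0.6]
gripper_width: 0.0931
gripper_force: 0.0
time_s: 11.2
eef_pos: [0.4433, 0.1939, 0.0432]
ee_rot: [0.165, 0.986, 0.0, 0.0]
wrist_force: [0.7, 3.2, 1.2]
gripper_width: 0.0342
gripper_force: 8.0
```

```bash
python3 -m crank '[[[0,0,0.03,0],[0,0,0.03,0],[0,0,0.03,0],[-0.035,0.012,0,0],[-0.035,0.012,0,0],[-0.03,0.011,0,0],[0,0,0,0],[0,0,-0.04,0],[0,0,-0.04,0],[0,0,0,0]]]' && python3 - <<'E'
from h import *
for c in ['wrist','scene']:
    im=ctrl.get_image(c)
    print([ (round(d['p'],2),np.round(d['centre']),d['pixels'].sum(),np.median(pts(im,d['pixels'])[0],0).round(3), np.percentile(pts(im,d['pixels'])[0],[3,97],axis=0).round(3).tolist()) for d in ctrl.trace(c,'red_panel')[:2]])
    if c=='wrist': cv2.imwrite('pics/w3.png',im['frame'][:,:,::-1])
E
```

```text
time_s: 12.2
eef_pos: [0.4021, 0.2069, 0.0456]
ee_rot: [0.165, 0.986, -0.001, -0.001]
wrist_force: [0.3, 0.0, -0.6]
gripper_width: 0.0338
gripper_force: 8.0
[(0.63, array([261., 239.]), np.int64(3285), array([0.4  , 0.206, 0.062]), [[0.395, 0.192, 0.017], [0.405, 0.222, 0.083]])]
[(0.63, array([265., 235.]), np.int64(164), array([ 0.387, -0.09 ,  0.017]), [[0.353, -0.128, 0.007], [0.424, -0.059, 0.023]])]
```

View pics/w3.png

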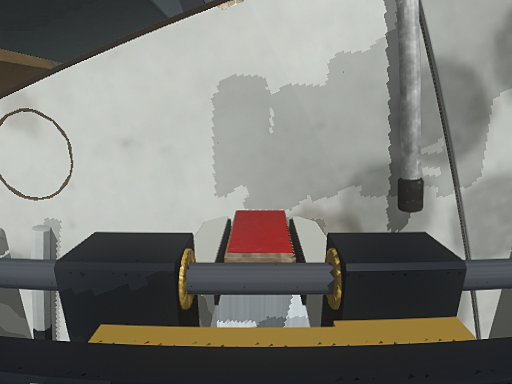

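```bash
cat >> h.py <<'E'
def red():
    im=ctrl.get_image('wrist'); m=ctrl.trace('wrist','red_panel')[0]['pixels']
    P,u,v=pts(im,m); c=im['frame'][v,u].astype(int); k=(c[:,0]-c[:,1]>70)
    Q=P[k]; o=np.median(Q,0); Q=Q[np.linalg.norm(Q-o,axis=1)<.06]
    for _ in range(3):
        o=Q.mean(0); n=np.linalg.svd(Q-o)[2][2]; Q=Q[abs((Q-o)@n)<.0025]
    n*=np.sign(n[2]) if abs(n[2])>.05 else 1
    # in-plane box: level axis a, upright axis b
    a=np.cross([0,0,1],n); a/=np.linalg.norm(a); b=np.cross(n,a)
    W=np.c_[(Q-o)@a,(Q-o)@b]; r=cv2.minAreaRect((W*1000).astype(np.float32))
    ctr=o+a*r[0][0]/1000+b*r[0][1]/1000
    print('n',len(Q),n.round(3),'elev',np.degrees(np.arcsin(n[2])).round(1),'az',np.degrees(np.arctan2(n[1],n[0])).round(1),'box',r,'ctr',ctr.round(4),'tcp',ctrl.observe()['eef_pos'].round(4))
    return n,ctr
E
python3 -c "
from h import *
red()"
python3 -m crank '[[[0.008,-0.003,0,0],[0.008,-0.003,0,0],[0.008,-0.003,0,0],[0.008,-0.003,0,0],[0.008,-0.003,0,0],[0.008,-0.003,0,0],[0.008,-0.003,0,0],[0.008,-0.003,0,0],[0,0,0,0],[0,0,0,0]]]' && python3 -c "
from h import *
red()"
```

```text
n 2325 [ 0.944 -0.33  -0.007] elev -0.4 az -19.2 box ((0.0855112075805664, -5.450601577758789), (63.2188835144043, 31.789627075195312), 89.80900573730469) ctr [0.4004 0.207  0.0488] tcp [0.403  0.2074 0.0476]
time_s: 13.5
eef_pos: [0.4288, 0.1973, 0.0471]
ee_rot: [0.165, 0.986, -0.0, 0.0]
wrist_force: [-1.1, 0.9, -0.7]
gripper_width: 0.034
gripper_force: 8.0
n 3962 [-0.895  0.315  0.317] elev 18.5 az 160.6 box ((-0.008037567138671875, -5.4243621826171875), (32.15229797363281, 66.19698333740234), 0.046088945120573044) ctr [0.4163 0.2007 0.0492] tcp [0.4288 0.1974 0.0471]
```

```bash
python3 -m crank '[[[0.004,-0.0015,0,0],[0.004,-0.0015,0,0],[0.004,-0.0015,0,0],[0,0,0,0],[0,0,0,0],[0,0,0,0],[0,0,0,0],[0,0,0,0],[0,0,0,0],[0,0,0,0]]]' && python3 -c "
from h import *
red()"
```

```text
time_s: 14.6
eef_pos: [0.4332, 0.1958, 0.0471]
ee_rot: [0.165, 0.986, -0.0, 0.0]
wrist_force: [-2.4, -0.0, -2.1]
gripper_width: 0.0342
gripper_force: 8.0
n 4413 [-0.865  0.304  0.398] elev 23.5 az 160.6 box ((-0.08928871154785156, -4.849140167236328), (32.092472076416016, 65.45352935791016), 0.19308961927890778) ctr [0.4184 0.1999 0.0504] tcp [0.4332 0.1958 0.0471]
```

```bash
python3 -m crank '[[[0,0,0,0],[0,0,0,0],[0,0,0,0],[0,0,0.04,0],[0,0,0.06,0],[0,0,0.08,0],[0,0,0.09,-0.04],[0,0,0.08,-0.04],[0,0,0,-0.04],[0,0,0,-0.04]]]' 20 25 && python3 -m crank '[[[0,0,0,-0.04],[0,0,0,-0.04],[0,0,0,-0.04],[0,0,0,-0.04],[0,0,0,-0.04],[0,0,0,-0.04],[0,0,0,-0.0144],[0,0,0,0],[0,0,0,0],[0,0,0,0]]]' && python3 -c "
from h import *
red()"
```

```text
time_s: 15.7
eef_pos: [0.4344, 0.1966, 0.1886]
ee_rot: [0.407, 0.913, 0.002, 0.001]
wrist_force: [-0.3, 0.6, -0.9]
gripper_width: 0.0335
gripper_force: 25.0
time_s: 16.7
eef_pos: [0.4334, 0.1959, 0.1872]
ee_rot: [0.729, 0.685, 0.0, 0.0]
wrist_force: [0.2, -1.3, -0.2]
gripper_width: 0.034
gripper_force: 25.0
n 4150 [0.062 0.916 0.395] elev 23.3 az 86.1 box ((0.6039829254150391, -3.6376380920410156), (31.822097778320312, 64.65953826904297), 0.45985689759254456) ctr [0.4339 0.2103 0.1908] tcp [0.4333 0.1958 0.1872]
```

```bash
python3 -m crank '[[[-0.004,0.03,0.002,0],[-0.004,0.03,0.002,0],[-0.004,0.03,0.002,0],[-0.004,0.03,0.002,0],[-0.004,0.03,0.002,0],[-0.004,0.03,0.002,0],[-0.004,0.03,0.002,0],[-0.004,0.03,0.002,0],[0,0,0,0],[0,0,0,0]]]' && python3 - <<'E'
from h import *
red()
fr=[]
for c in ['top','scene','wrist']:
    im=ctrl.get_image(c); P,u,v=pts(im); f=im['frame']
    fr.append(cv2.resize(f if c=='wrist' else f[110:215,90:230] if c=='scene' else f[140:245,90:230],(400,300),interpolation=cv2.INTER_CUBIC))
    if c=='wrist':
        k=(P[:,1]>.38)&(P[:,1]<.6)&(P[:,2]>.03); print('stand seen',k.sum())
        for z in np.arange(.03,.35,.03):
            q=P[k&(P[:,2]>=z)&(P[:,2]<z+.03)&(P[:,0]>.3)&(P[:,0]<.52)]
            if len(q)>10: print(z.round(2),len(q),np.percentile(q,[2,50,98],axis=0).round(3).tolist())
    if c=='scene':
        k=(P[:,2]>.18)&(P[:,2]<.24)&(P[:,1]<-.25)&(P[:,1]>-.5)&(P[:,0]>.4)&(P[:,0]<.6); print('door slope',np.polyfit(P[k][:,1],P[k][:,0],1))
cv2.imwrite('pics/m3.png',np.vstack([np.hstack(fr[:2]),np.hstack([fr[2],fr[2]*0])])[:,:,::-1])
E
```

```text
time_s: 17.8
eef_pos: [0.4203, 0.2918, 0.1934]
ee_rot: [0.729, 0.685, -0.0, 0.0]
wrist_force: [-0.0, -0.2, -0.7]
gripper_width: 0.034
gripper_force: 25.0
n 4233 [0.063 0.917 0.394] elev 23.2 az 86.1 box ((0.48326778411865234, -3.642261505126953), (32.013240814208984, 64.60900115966797), 0.5826165676116943) ctr [0.4208 0.3061 0.1972] tcp [0.4204 0.2912 0.1935]
door slope [-0.07611908  0.52847952]
stand seen 3103
```

View pics/m3.png

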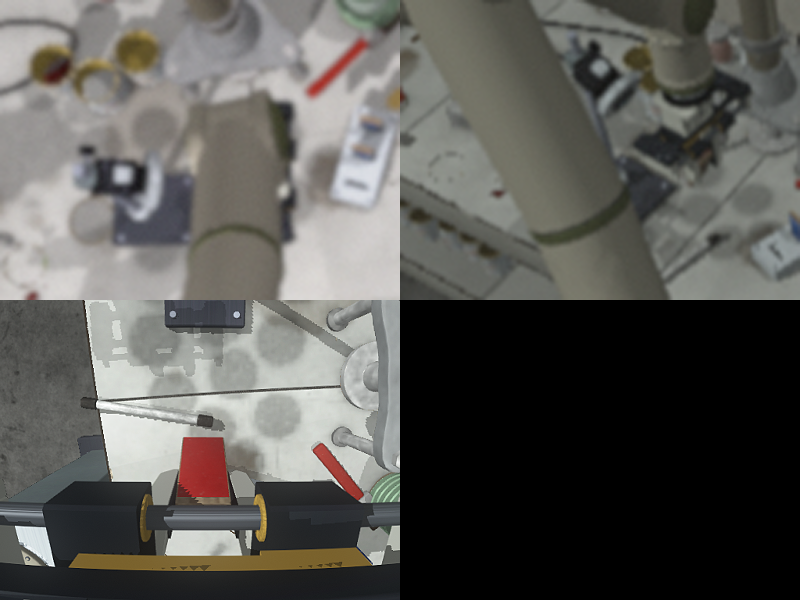

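```bash
python3 -m crank '[[[0,0,0,0],[0,0,0,0],[0,0,0,0],[0,0,0,0],[0,0,0,0],[0,0,0,0],[0,0,0,0],[0,0,0,0],[0,0,0,0],[0,0,0,0]]]' && python3 -c "
from h import *
print(ctrl.close_job())"
```

```text
time_s: 19.05
eef_pos: [0.4204, 0.2919, 0.1935]
ee_rot: [0.729, 0.685, -0.0, 0.0]
wrist_force: [0.4, 0.9, -0.7]
gripper_width: 0.0337
gripper_force: 25.0
the job is handed in; nothing more can be done
None
```

The job is handed in with no verdict returned: the oven door measured shut, the two blue panels still showed in the rack, and the arm is holding the red panel by its edges about 1 mm from the measured focus point, tilted 23° (25° is square), long sides upright.

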